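Open the tight seed tin on its hold-down board

TASK

Open the seed tin, whose deep lid is a tight push fit: first slide the orange hold-down fork fully home over the tin's steel foot so that the base stays down, then draw the lid straight up off the tin. Set the lid down gently in the blue tray, upright with its wooden grip on top and flat on the tray's floor, leave the fork home and the tin standing on its board, and do not disturb the pots, mister, dibber or stone.

Things in the scene. Friction and masses are not known exactly. Their poses are not given: they have to be found in the camera images.
- board: plywood opening board screwed to the shelf, 12 mm thick, 160 mm (its x) by 285 mm (its y). Origin: on the shelf surface (underside of the board), below the middle of the tin's place; the board reaches from y = -70 to y = +215 mm of this. z up. Position and yaw vary.
- fork (a joint): slide in m of the orange hold-down fork along the board's -y, over the tin's foot: 0 open, 0.09 fully home at its stop; starts at 0 to 0.012. About 3 N plus drag moves it; it stays where left. Two tines (16 mm wide, 10 mm thick, undersides 19.5 mm above the shelf, centrelines at board x = +-62 mm) pass 2.5 mm above the foot, 6 mm beside the lid.
- fork_knob (a point): centre of the top of the fork's black upright knob, 85 mm above the shelf; 24 mm (board x) by 20 mm (board y), standing 55 mm above the orange crossbar (22 mm wide, top 29.5 mm above the shelf). At board x = 0, y = 191 mm with the fork open, 101 mm with it home. Push or grip it.
- tin: tin base, loose on the board, 0.35 kg: steel foot 132 (x) by 100 (y) by 5 mm, on it a white open box 88 by 58 mm, rim 95 mm above the origin. Origin: centre of the foot's underside, 12 mm above the shelf; yaw as the board's within 0.03 rad. Leaf springs on its x sides grip the lid: drawing it off takes 5 to 14 N plus its weight nearly to the end; unheld, the base rises with it.
- lid: deep green lid, open below, 96 (x) by 66 (y) by 95 mm high, 92 mm deep inside, walls 2.5 mm, 0.19 to 0.31 kg; 1.5 mm play round the tin's box. On top a wooden bar 70 mm long (x), 20 thick (y), 34 high, its top 129 mm above the origin. Origin: centre of the lower rim. It starts on the tin's foot, origin 5 mm above the tin's; raised over 92 mm it is free.
- lid_grip (a point): centre of the lid's wooden bar grip, 112 mm above the lid's origin (17 mm below the bar's top, 17 mm above the lid's top face); axes as the lid's, x along the bar. Grip it across the 20 mm thickness (y).
- tray: shallow open blue tray fixed to the shelf, 200 mm (its x) by 180 mm (its y), 18 mm high, walls 4 mm; its floor's top is 4 mm above the shelf. Origin: centre of its underside, on the shelf. Position and yaw vary.
- pot1: terracotta flower pot, 80 mm across the rim, 78 mm high, standing on the white turntable; origin: centre of its underside. A bystander.
- pot2: terracotta flower pot, 80 mm across the rim, 78 mm high, standing on the white turntable; origin: centre of its underside. A bystander.
- pot3: terracotta flower pot, 80 mm across the rim, 78 mm high, standing on the white turntable; origin: centre of its underside. A bystander.
- pot4: terracotta flower pot, 80 mm across the rim, 78 mm high, standing on the white turntable; origin: centre of its underside. A bystander.
- mister: green plant mister with white head and yellow trigger, 88 mm across, 180 mm high, standing; origin: centre of its underside. A bystander.
- dibber: bamboo dibber, a pointed rod 22 mm thick and 200 mm long, lying on the shelf along its x; origin on the shelf under its middle. A bystander.
- stone: round grey stone, 92 mm across and 48 mm high; origin: centre of its underside. A bystander.
Things that resemble listed ones, but are neither listed nor needed, are in the scene too. What is shaped like the lid but pink or red is not meant.

How it is judged:
By the outcome, as a careful person would: the job done as asked, in the order asked, and still so for the second after the job is handed in, with the robot touching nothing.
It also fails if it takes over 54 s, if anything falls off the work surface, if the arm or the gripper's body presses on something with over 40 N, if the wrist force passes 120 N, or if a joint passes its speed limit or range.

ROBOT

A 6-joint arm with a two-finger parallel gripper is mounted at the origin on the work surface. World frame = base frame: x ahead of the robot, y to its left, z up, the work surface at z = 0. Lengths are in m, angles in rad, forces in N, time in s.
With the tool pointing down it reaches from about 0.4 to 0.825 m from the base axis. Payload 7 kg.
Tool frame: the origin (TCP) lies midway between the tips of the shut fingers; the grasp point (between the pads) lies 19 mm behind it (manip.tcp_to_grasp is the distance from the TCP to the grasp point, in m); z points along the fingers, y is the line along which they close (so a half turn about z gives the same grasp; the last joint's range is limited). The gripper opens to 88 mm and grips with 3 to 60 N. Pads are 19 mm wide; open, the fingers measure 130 mm over their backs; the gripper's body (78 mm by 193 mm) begins 47 mm behind the grasp point.
Start: joints at [1.396, 0.359, 0.012, 0, -1.224, -0.288], TCP at [0.301, 0.604, 0.227] pointing down, gripper open.
Joint ranges: [-3.07, 3.07], [-1.43, 2.12], [-1.02, 1.25], [-3.03, 1.67], [-3.05, -0], [-3.03, 3.03]. Speed limits (rad/s): [2.39, 2.39, 3.01, 3.14, 3.14, 3.14].

INTERFACE

Orientations are given as a unit quaternion [w, x, y, z].
In Python, from cell import manip, claw, kinematics, state, cams, job gives the robot as it stands. Calls block until the motion is done:
- manip.move_to(position, orientation): joint-space move of the TCP to a pose.
- manip.move_straight(position, attitude=None, velocity=0.15): straight line of the TCP; attitude=None keeps the orientation; velocity is the mean speed in m/s.
- manip.move_joints(angles): joint-space move.
- claw.move_gripper(opening): opening from 0.0 (shut) to 1.0 (fully open); the grip force is fixed at half the most; returns when the fingers have stopped.
- manip.pause(seconds).
- kinematics.inverse_kinematics(position, orientation): joint angles nearest the present ones, or None.
- state(): the state.
- cams.snapshot(name): name is "side" or "top"; returns the picture (480x640x3 uint8, red, green, blue); there is no depth.
- cams.get_calibration(name): a dict with "fov_y" (degrees; the focal length in pixels is half the picture's height over the tangent of half this angle, whatever the lens; pixels are square), "cx", "cy" (the principal point, pixels), "k1" (the pictures are not rectified: a ray, as slopes to the right and down, at radius r is drawn at 1 + k1 r^2 times it, then the intrinsics apply), "xyz" and "rotation" of the camera in the world. Camera axes: x right, y up, looking along -z (the intrinsics and any distortion apply to the point x, -y, -z); pixel columns grow to the right and rows downward; lengths in m; the calibration is good to about 2 mm. A picture is of the moment at which its call begins. get_calibration takes no time and is no camera call.
A pose or a line that the arm cannot do raises manip.MotionError and nothing moves.
- job.hand_in(): hands the job in; it is judged then, once.
The state is a dict: "time": time; "joints": joint angles; "dq": joint speeds; "tau": joint torques, N m; "tcp_pos": TCP position; "ee_rot": TCP orientation; "ft_force": force on the tool from outside, world axes, zero at the start; "wrist_torque": the same for the moment, N m; "grip_width": opening from 0.0 (shut) to 1.0 (fully open); "grasp_force": force on a finger pad.
Only numpy, scipy, OpenCV 4.12 (cv2) and the standard library are available. Lean on these libraries where they do the work, as an engineer would, in place of code of your own. Each camera call takes 0.05 s, during which the arm holds its last target. There are 200 camera calls.

## Working session

There is one attempt and no reset: what is moved stays moved. The work goes in short steps, each a Python script; the robot and the scene stay as the last script left them, time stands still between calls to the robot, and variables do not carry over. Pictures are saved under pics/ and viewed, at most 10 in all, crops included, and the job is handed in when it is done.

```bash
ls; mkdir -p pics; python3 - <<'E'
from cell import *
import cv2
for n in("top","side"):
    cv2.imwrite(f"pics/{n}0.png",cams.snapshot(n)[:,:,::-1]); print(n,cams.get_calibration(n))
s=state();print(s)
print(manip.tcp_to_grasp)
E
```

```text
pics
top {'fov_y': 47.39456526861754, 'cx': 317.8650530849536, 'cy': 235.7524658017195, 'k1': -0.13444786210089246, 'xyz': array([ 0.24090271, -0.05020413,  1.84683834]), 'rotation': array([-0.70128228, -0.05899382,  0.0652619 ,  0.70743465])}
side {'fov_y': 50.117388375398924, 'cx': 327.06882161201764, 'cy': 240.37109435993585, 'k1': -0.011006540795877096, 'xyz': array([ 0.43106461, -1.0239475 ,  1.09437799]), 'rotation': array([ 0.92470649,  0.37716413, -0.02563129, -0.0448125 ])}
{'time': 0.1, 'joints': array([ 1.39607788e+00,  3.59301780e-01,  1.11699866e-02, -3.04458620e-04,
       -1.22410534e+00, -2.88102039e-01]), 'dq': array([ 5.65637251e-06, -1.79458065e-03,  2.20567040e-03,  1.35811258e-03,
        8.97889118e-05, -9.37110317e-04]), 'tau': array([-6.45141772e-04, -5.84163952e+01,  2.93754315e+01,  7.01553002e+00,
        1.02662118e-02, -4.93181142e-05]), 'tcp_pos': array([0.30120016, 0.60359129, 0.22573432]), 'ee_rot': array([ 7.27356912e-04,  9.73331773e-01, -2.29400785e-01, -1.02085622e-04]), 'ft_force': array([-0.41777227, -0.81142499,  0.47018204]), 'wrist_torque': array([-0.03295608,  0.02101019,  0.03795351]), 'grasp_force': 0.0, 'grip_width': 1.001613438821436}
0.0188
```

View pics/top0.png

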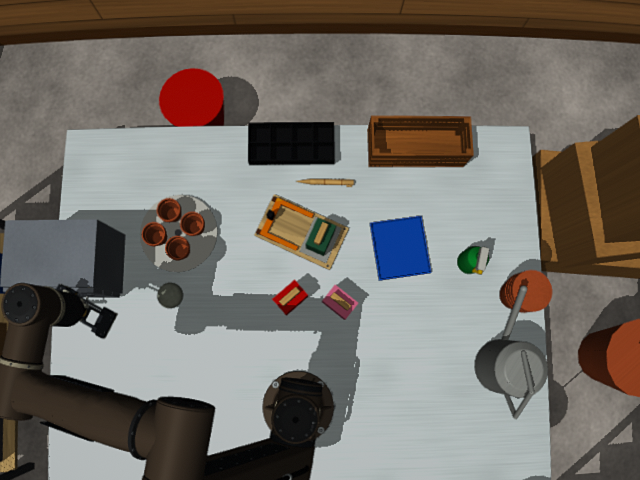

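View pics/side0.png

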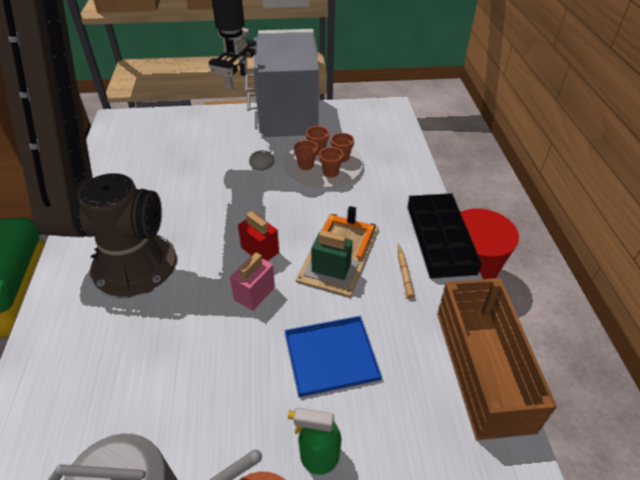

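```bash
cat > h.py <<'E'
from cell import *
import cv2, numpy as np
from scipy.spatial.transform import Rotation as R
def cam(n):
    c=cams.get_calibration(n); f=240/np.tan(np.radians(c["fov_y"])/2)
    K=np.array([[f,0,c["cx"]],[0,f,c["cy"]],[0,0,1.]]); q=c["rotation"]
    return K,np.array([c["k1"],0,0,0.]),R.from_quat([q[1],q[2],q[3],q[0]]),c["xyz"]
def rays(n,px):
    K,d,r,o=cam(n); u=cv2.undistortPoints(np.float64(px).reshape(-1,1,2),K,d)[:,0]
    return o,r.apply(np.c_[u[:,0],-u[:,1],-np.ones(len(u))])
def onplane(n,px,z):
    o,v=rays(n,px); return o+v*((z-o[2])/v[:,2])[:,None]
def tri(pa,pb):
    o1,v1=rays("top",[pa]);o2,v2=rays("side",[pb]);A=0;b=0
    for o,v in((o1,v1[0]),(o2,v2[0])):
        v=v/np.linalg.norm(v);P=np.eye(3)-np.outer(v,v);A=A+P;b=b+P@o
    x=np.linalg.solve(A,b); return x,np.linalg.norm(np.cross(x-o1,v1[0]/np.linalg.norm(v1[0])))
def blob(img,lo,hi,roi):
    h=cv2.cvtColor(img,cv2.COLOR_RGB2HSV); m=cv2.inRange(h,np.array(lo),np.array(hi)); k=np.zeros_like(m)
    x0,y0,x1,y1=roi;k[y0:y1,x0:x1]=m[y0:y1,x0:x1]
    c=max(cv2.findContours(k,cv2.RETR_EXTERNAL,cv2.CHAIN_APPROX_NONE)[0],key=cv2.contourArea);return c[:,0],k
def rect(n,c,z):
    w=onplane(n,c,z)[:,:2].astype(np.float32); return cv2.minAreaRect(w)
def quat(yaw): # tool down, tool y axis at world yaw+90deg (mod pi)
    q=(R.from_euler('z',yaw)*R.from_quat([1,0,0,0])).as_quat(); return np.array([q[3],q[0],q[1],q[2]])
E
python3 - <<'E'
from h import *
t=cv2.imread("pics/top0.png")[:,:,::-1].copy();s=cv2.imread("pics/side0.png")[:,:,::-1].copy()
ct,_=blob(t,(105,120,60),(130,255,255),(350,200,450,300));print("tray top",rect("top",ct,.018))
cs,_=blob(s,(105,120,40),(130,255,255),(270,300,400,410));print("tray side",rect("side",cs,.010))
co,m=blob(t,(8,170,120),(18,255,255),(240,180,360,280));print("fork",rect("top",co,.0295))
cg,_=blob(t,(55,80,20),(95,255,255),(290,200,360,265));print("green",cg.min(0),cg.max(0))
a=cv2.resize(t[185:280,245:365,::-1],None,fx=6,fy=6,interpolation=cv2.INTER_CUBIC)
b=cv2.resize(s[200:300,290:390,::-1],None,fx=6,fy=6,interpolation=cv2.INTER_CUBIC)
cv2.imwrite("pics/a.png",a);cv2.imwrite("pics/b.png",b)
E
```

```text
tray top ((0.5239840745925903, -0.34734711050987244), (0.19922365248203278, 0.18084216117858887), 7.563076496124268)
tray side ((0.5252232551574707, -0.3529554009437561), (0.1987239271402359, 0.18638865649700165), 7.657566547393799)
fork ((0.5685631632804871, 0.058209195733070374), (0.1378580778837204, 0.05807033181190491), 62.84781265258789)
green [306 218] [335 254]
```

View pics/a.png

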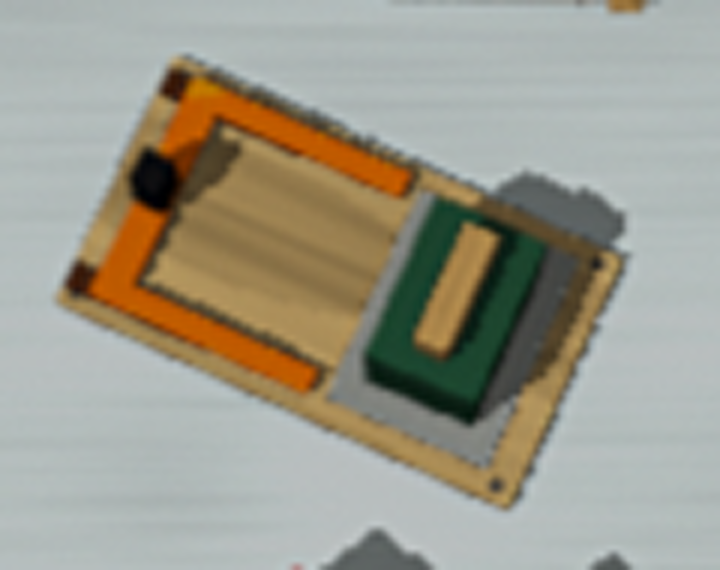

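View pics/b.png

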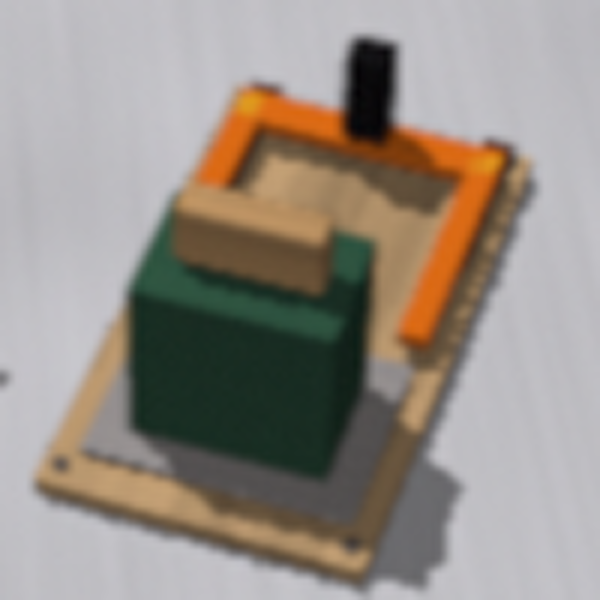

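The top crop shows the board's corners at (180,58), (625,255), (510,507), (58,298). The bar top is around (457,290) and the knob top around (152,175). In the side crop the bar top runs from (184,188) to (326,240), and the knob top is near (375,45).

```bash
python3 - <<'E'
from h import *
T=lambda L:(np.array(L)+.5)/6-.5+[245,185]
S=lambda L:(np.array(L)+.5)/6-.5+[290,200]
def rr(n,px,z): print(n,np.round(onplane(n,px,z)[:,:2],4).tolist(),cv2.minAreaRect(onplane(n,px,z)[:,:2].astype(np.float32)))
rr("top",T([(180,58),(625,255),(510,507),(58,298)]),.012)
rr("side",S([(530,178),(375,578),(38,480)]),.008)
print("bar");rr("top",T([(462,220),(503,235),(443,358),(413,345)]),.141)
rr("side",S([(178,197),(190,184),(331,232),(322,247)]),.141)
print("lidtop");rr("top",T([(430,195),(545,238),(478,415),(366,360)]),.112)
rr("side",S([(132,287),(375,240),(335,340)]),.112)
print("knob",rr("top",T([(152,175)]),.085),rr("side",S([(375,45)]),.085))
print(tri(T([(152,175)])[0],S([(375,45)])[0]), tri(T([(456,289)])[0],S([(255,214)])[0]))
rr("top",T([(190,85),(410,180),(318,378),(95,285)]),.0295)
E
```

```text
top [[0.714, 0.0802], [0.5963, -0.174], [0.4525, -0.1065], [0.574, 0.149]] ((0.5845142602920532, -0.012219622731208801), (0.28293532133102417, 0.1588638722896576), 64.86219787597656)
side [[0.7131, 0.0669], [0.6001, -0.1798], [0.4537, -0.1092]] ((0.5827017426490784, -0.022629648447036743), (0.271359384059906, 0.16257211565971375), 65.39131927490234)
bar
top [[0.5909, -0.0791], [0.5826, -0.1008], [0.5168, -0.0683], [0.5239, -0.0526]] ((0.5529123544692993, -0.0765269547700882), (0.02318810112774372, 0.07313398271799088), 68.39724731445312)
side [[0.5219, -0.0648], [0.5279, -0.0571], [0.5863, -0.0923], [0.5812, -0.101]] ((0.5542013049125671, -0.0785767138004303), (0.01007384154945612, 0.06950502097606659), 58.61308288574219)
lidtop
top [[0.6108, -0.0625], [0.5866, -0.1243], [0.4905, -0.087], [0.5208, -0.0274]] ((0.5506699085235596, -0.07473652809858322), (0.06655152887105942, 0.10314493626356125), 68.71259307861328)
side [[0.4993, -0.0899], [0.61, -0.0707], [0.5844, -0.1294]] ((0.5542201399803162, -0.08133001625537872), (0.06410448998212814, 0.09379243850708008), 66.47429656982422)
top [[0.629, 0.0901]] ((0.6290446519851685, 0.09006797522306442), (0.0, 0.0), 0.0)
side [[0.6332, 0.0886]] ((0.6332071423530579, 0.0885620266199112), (0.0, 0.0), 0.0)
knob None None
(array([0.631562  , 0.0903048 , 0.08294696]), np.float64(0.002017075690694014)) (array([ 0.55456452, -0.07556778,  0.13817517]), np.float64(0.00031585402845045875))
top [[0.6936, 0.0732], [0.6372, -0.0518], [0.5241, 0.0007], [0.5781, 0.1263]] ((0.6076362133026123, 0.03723710775375366), (0.13795477151870728, 0.12710362672805786), 65.69902801513672)
```

```bash
python3 - <<'E'
from h import *
b=np.radians(65); d=np.array([np.cos(b),np.sin(b),0]); knob=np.array([.6316,.0891,0])
p=lambda v,z:np.array([v[0],v[1],z])
manip.move_straight([.30,.42,.25],velocity=.2)
up=p(knob,.20); best=None
for y in(b,b-np.pi):
    j=kinematics.inverse_kinematics(up,quat(y)); print(y,j)
    if j is not None and (best is None or abs(j[5])<abs(best[1][5])): best=(y,j)
q=quat(best[0]); manip.move_to(up,q)
claw.move_gripper(.6)
f0=state()["ft_force"]
manip.move_straight(p(knob,.046),velocity=.12); s=state(); print(s["ft_force"]-f0,s["time"])
cv2.imwrite("pics/c.png",cv2.resize(np.hstack([cams.snapshot("top")[150:270,230:370],cams.snapshot("side")[150:270,290:430]])[:,:,::-1],None,fx=2.8,fy=2.8,interpolation=cv2.INTER_CUBIC))
E
```

```text
1.1344640137963142 [ 0.44556775  0.315489   -0.11310088  0.         -1.14220645  2.25969259]
-2.007128639793479 [ 0.44556775  0.315489   -0.11310088  0.         -1.14220645 -0.88190006]
[ 0.93099038 -0.18937985  0.62500752] 5.1167
```

View pics/c.png

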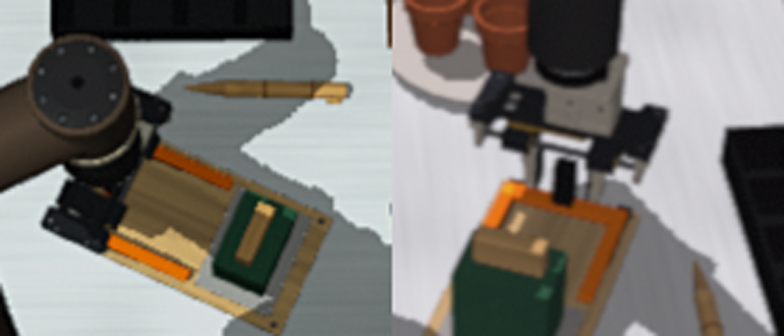

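The side view shows the knob at (565,180), standing between the fingers. I'll grip it and slide the fork.

```bash
python3 - <<'E'
from h import *
b=np.radians(65); d=np.array([np.cos(b),np.sin(b),0])
claw.move_gripper(0.0); s=state(); f0=s["ft_force"]; print(s["grip_width"]*88,s["grasp_force"],f0)
p0=s["tcp_pos"]; knob=np.array([.6316,.0891,.046])
manip.move_straight(knob-d*.076,velocity=.06); print((state()["ft_force"]-f0)@d)
for k in range(12):
    t=.078+.002*k; manip.move_straight(knob-d*t,velocity=.04); s=state(); f=(s["ft_force"]-f0)@d
    print(round(t,3),round(f,2),round(-(s["tcp_pos"]-p0)@d,4),round(s["grasp_force"],1))
    if f>16: break
print(s["time"],s["tcp_pos"])
E
```

```text
24.05317600768723 30.004865527153015 [ 3.95260775 -2.38944454 -1.83528803]
2.0263643595344427
0.078 2.07 0.0779 30.0
0.08 1.78 0.0799 30.0
0.082 1.9 0.0819 30.0
0.084 2.81 0.0838 30.0
0.086 7.84 0.0845 30.0
0.088 15.2 0.0847 30.0
0.09 22.45 0.0848 30.0
8.9667 [0.59649714 0.01206286 0.04620465]
```

```bash
python3 - <<'E'
from h import *
b=np.radians(65); d=np.array([np.cos(b),np.sin(b),0]); knob=np.array([.6316,.0891,.046])
manip.move_straight(knob-d*.0855,velocity=.04)
claw.move_gripper(.6); s=state();P=s["tcp_pos"];print(P)
manip.move_straight([P[0],P[1],.22],velocity=.2)
manip.move_straight([P[0]-.02,P[1]+.23,.25],velocity=.3)
T=cams.snapshot("top");S=cams.snapshot("side")
cv2.imwrite("pics/t1.png",T[:,:,::-1]);cv2.imwrite("pics/s1.png",S[:,:,::-1])
cv2.imwrite("pics/d.png",np.hstack([cv2.resize(a[:,:,::-1],None,fx=4,fy=4,interpolation=cv2.INTER_CUBIC) for a in(T[180:280,265:365],S[200:300,290:390])]))
print(state()["time"])
E
```

```text
[0.59543944 0.01157754 0.04600046]
11.9833
```

View pics/d.png

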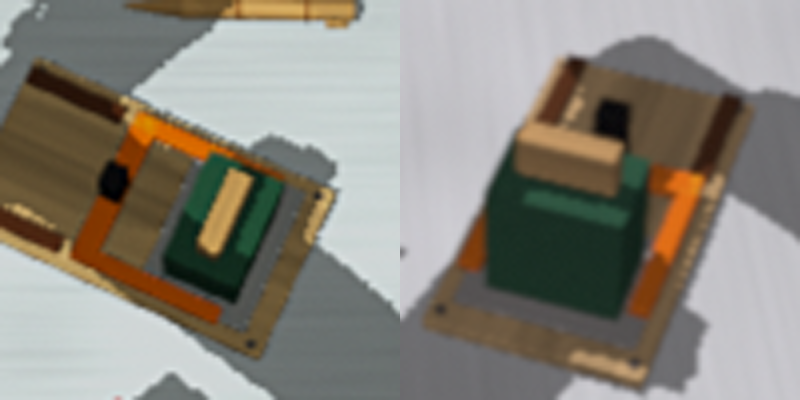

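The fork is home, with its tines on both sides of the lid and the tin still in place. In the top crop the bar-top corners are (232,168), (252,174), (217,256) and (198,248). Next I'll grip the lid and draw it.

```bash
python3 - <<'E'
from h import *
px=(np.array([(232,168),(252,174),(217,256),(198,248)])+.5)/4-.5+[265,180]
w=onplane("top",px,.146); r=cv2.minAreaRect(w[:,:2].astype(np.float32)); print(r)
board=np.array([.5538,-.0795]); print(r[0]-board)
c=(np.array(r[0])+board)/2 if np.linalg.norm(r[0]-board)<.008 else np.array(r[0])
yaw=np.radians(-25); best=None
for y in(yaw,yaw+np.pi):
    j=kinematics.inverse_kinematics([*c,.22],quat(y)); print(y,j)
    if j is not None and (best is None or abs(j[5])<abs(best[1][5])): best=(y,j)
manip.move_to([*c,.25],quat(best[0])); f0=state()["ft_force"]
manip.move_straight([*c,.117],velocity=.12); s=state(); print(s["ft_force"]-f0)
claw.move_gripper(0.0); s=state(); print(s["grip_width"]*88,s["grasp_force"],s["ft_force"]-f0,s["tcp_pos"],s["time"])
E
```

```text
((0.5541201829910278, -0.07636135071516037), (0.016491610556840897, 0.07155456393957138), 66.60626220703125)
[0.00032018 0.00313865]
-0.4363323129985824 [ 0.21019585  0.17394668 -0.25609884  0.         -1.14075081  0.92426816]
2.705260340591211 [ 0.21019585  0.17394668 -0.25609884  0.         -1.14075081 -2.21732449]
[-0.47392733 -1.22604251 -0.65598131]
19.928978319592023 29.96786892414093 [-0.43560986 -2.83627242 -0.0141088 ] [ 0.55397347 -0.07804645  0.11711346] 15.675
```

```bash
python3 - <<'E'
from h import *
s=state();f0=s["ft_force"];P=np.array([.55396,-.07793])
P=s["tcp_pos"][:2]
for z in(.125,.145,.185,.212,.232):
    manip.move_straight([*P,z],velocity=.06); s=state(); print(z,np.round(s["ft_force"]-f0,1),round(s["grip_width"]*88,1),s["tcp_pos"][2],round(s["time"],2))
T=cams.snapshot("top");S=cams.snapshot("side")
cv2.imwrite("pics/e.png",np.hstack([cv2.resize(a[:,:,::-1],None,fx=2.6,fy=2.6,interpolation=cv2.INTER_CUBIC) for a in(T[160:300,235:385],S[150:290,270:420])]))
E
```

```text
0.125 [ 0.4  2.3 -7.2] 19.8 0.12461842870386448 15.96
0.145 [ 1.7  1.6 -7.9] 19.9 0.14597719464314984 16.44
0.185 [ 1.1  1.3 -8.4] 19.8 0.1857019556926014 17.26
0.212 [ 0.6  2.6 -3.5] 19.8 0.21271247756248488 17.86
0.232 [ 0.   1.6 -4.7] 20.1 0.23233815922396842 18.34
```

View pics/e.png

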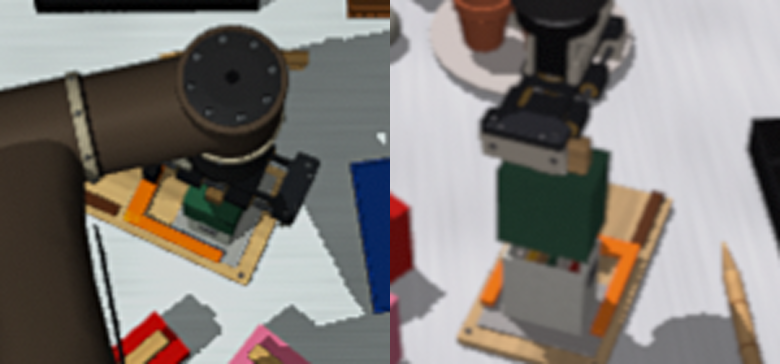

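The lid is clear of the tin and level. The tin stands on its foot under the fork. I'll carry the lid to the tray.

```bash
python3 - <<'E'
from h import *
P=state()["tcp_pos"]
manip.move_straight([P[0],P[1],.275],velocity=.15)
c=[.524,-.349]
manip.move_straight([*c,.275],velocity=.12)
manip.move_straight([*c,.125],velocity=.1)
manip.move_straight([*c,.111],velocity=.03); manip.pause(.3)
f0=state()["ft_force"]
for z in np.arange(.110,.094,-.001):
    manip.move_straight([*c,z],velocity=.02); s=state(); f=s["ft_force"][2]-f0[2]; print(round(z,4),round(f,2))
    if f>3.5: break
print(s["time"],s["tcp_pos"],s["wrist_torque"])
T=cams.snapshot("top");S=cams.snapshot("side")
cv2.imwrite("pics/f.png",np.hstack([cv2.resize(a[:,:,::-1],None,fx=2.6,fy=2.6,interpolation=cv2.INTER_CUBIC) for a in(T[170:310,330:480],S[270:410,260:410])]))
E
```

```text
0.11 1.19
0.109 0.74
0.108 0.72
0.107 -0.59
0.106 -0.96
0.105 0.61
0.104 1.39
0.103 8.91
25.8667 [ 0.52427298 -0.34920359  0.10405871] [0.62152825 0.66877367 0.03497006]
```

View pics/f.png

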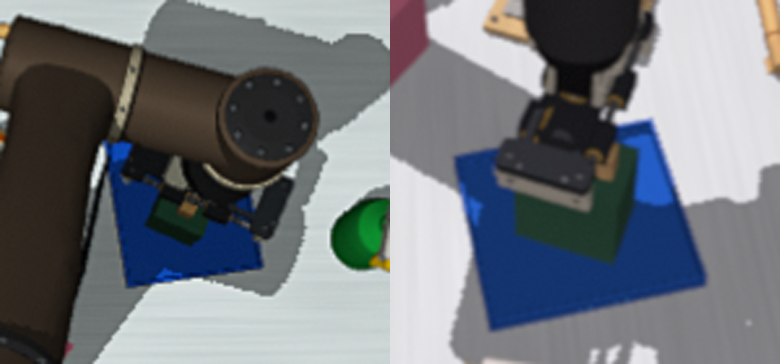

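The lid is flat on the tray floor, with contact at the expected height. I'll release it, back off and check.

```bash
python3 - <<'E'
from h import *
manip.move_straight([.5242,-.3491,.104],velocity=.02)
claw.move_gripper(.6)
manip.move_straight([.5242,-.3491,.25],velocity=.12)
manip.move_straight([.42,-.10,.30],velocity=.25)
manip.pause(.3)
T=cams.snapshot("top");S=cams.snapshot("side")
cv2.imwrite("pics/g.png",np.vstack([cv2.resize(a[:,:,::-1],None,fx=1.5,fy=1.5,interpolation=cv2.INTER_CUBIC) for a in(T[140:340,130:510],S[120:320,230:610])])); cv2.imwrite("pics/s2.png",np.hstack([cv2.resize(S[200:420,240:430,::-1],None,fx=2,fy=2),cv2.resize(T[150:370,250:440,::-1],None,fx=2,fy=2)]))
print(state()["time"])
E
```

```text
29.9917
```

View pics/s2.png

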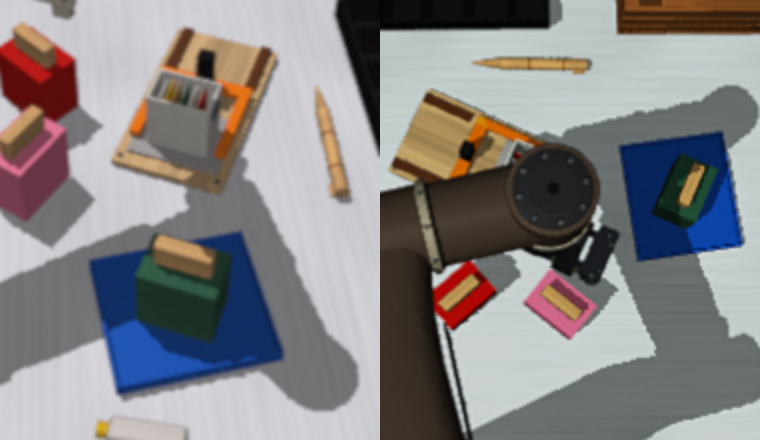

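The lid sits upright and flat in the tray, at about (185,285) in the side crop. The fork is home and the tin stands on its board.

```bash
python3 -c "
from cell import *
print(job.hand_in())"
```

```text
the job is handed in; nothing more can be done
None
```

The job is handed in at about 30 s of the 54 s: the fork is home, the tin stands open on its board, the lid is upright and flat in the blue tray, and I saw nothing else disturbed, though the last picture I viewed left out the pots and stone and most of the mister.

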